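# Clear the formed bracket from the die press

### The job

Slide the press's sash up by its bar handle to the top of its travel, lift the formed bracket out of the die and set it down flat in the grey tray, tab upwards, without dropping it. Then bring the sash down again until it bears firmly on the die: feel for the contact and push on with about 20 N, neither slamming nor forcing it. Leave the carton, the glue bottle and the tape roll alone.

Things in the scene. Friction and masses are not known exactly. Their poses are not given: they have to be found in the camera images.
- press: bench press, fixed, grey: a bed plate 260 x 220 x 14 mm, a cross foot and two upright guide posts 430 mm tall (30 x 24 mm) whose centres stand at x = +55, y = +162 and -162 mm of its frame. Origin: centre of the bed's underside, on the table. x points away from the robot, across the sash; y runs along the sash.
- sash: sash between the posts: aluminium frame 296 wide (y), 215 tall (z), 14 mm thick (x), clear pane. Origin: middle of the frame's lower edge; axes as the press. Its z in the press frame goes from 58 to 193 mm (stops). An edge strip, firmly set, stands 1 to 8 mm below that edge (not measured) and is what meets the die. The sash stays where it is left (friction about 9 N; weighs 0.4 to 0.65 kg).
- grip (a point): middle of the sash's handle: dark round steel bar, 14 mm diameter, 120 mm long along y, on stand-offs at both ends. It lies 100 mm above the sash's lower edge, 55 mm before its mid-plane (towards the robot), 48 mm before its face. The sash goes on 115 mm above the bar, so a gripper closing across the bar must lean back some 40 degrees. Axes as the press.
- die: loose steel die block 210 x 130 x 36 mm (4 kg) on a bolster plate whose height varies by some mm. Origin: centre of its underside; x is its long side. In the middle it has a pocket 183 x 59 mm in which the bracket lies. The sash comes down across its top face (36 mm up), on both sides of the pocket.
- bracket: formed aluminium bracket, about 0.28 kg, in the die's pocket: base plate 180 (x) x 56 (y) x 10 mm, its top 8 mm below the die's top face; near the end towards the robot an upright tab 50 (x) x 12 mm (y), centre at x = -65 mm, its top 60 mm above the underside. Origin: centre of the plate's underside.
- tray: fixed grey plastic tray, open on top, outside 220 (x) x 150 (y) x 32 mm, walls and floor 4 mm. Origin: centre of its underside. It stands left or right of the press, on the robot's side.
- carton: bystander: open cardboard carton of envelopes, 170 x 130 x 100 mm, origin at the centre of its underside; beside the press, across from the tray.
- glue: bystander: white bottle, 64 mm diameter, 170 mm tall, origin at the centre of its underside.
- tape: bystander: lying roll of clear tape, 110 mm across, 48 mm tall, origin at the centre of its underside.
Mind the look-alikes: they are no part of the job. Leave any red or turquoise look-alike of the die alone.

How it is judged:
By the outcome, as a careful person would: the job done as asked, in the order asked, and still so for the second after the job is handed in, with the robot touching nothing.
It also fails if it takes over 72 s, if anything falls off the work surface, if the arm or the gripper's body presses on something with over 40 N, if the wrist force passes 120 N, or if a joint passes its speed limit or range.

### The arm

A 6-joint arm with a two-finger parallel gripper is mounted at the origin on the work surface. World frame = base frame: x ahead of the robot, y to its left, z up, the work surface at z = 0. Lengths are in mm, angles in rad, forces in N, time in s.
With the tool pointing down it reaches from about 275 to 1000 mm from the base axis. Payload 8.4 kg.
Tool frame: the origin (TCP) lies on the mounting face of the last link; the fingertips stand 173 mm ahead of it and the grasp point (between the pads) lies 155 mm ahead of it; z points along the fingers, y is the line along which they close (so a half turn about z gives the same grasp; the last joint's range is limited). The gripper opens to 85 mm and grips with 20 to 120 N. Pads are 22 mm wide; open, the fingers measure 114 mm over their backs; the gripper's body (76 mm by 85 mm) begins 54 mm behind the grasp point. The pads swing forward as they close: fully open they stand 13 mm farther back than shut.
Start: joints at [1.307, 0.353, 1.633, -0, 1.155, -0.002], TCP at [161.761, 603.708, 404.681] pointing down, gripper open.
Joint ranges: [-2.63, 2.63], [-0.92, 2.1], [0.06, 2.66], [-1.3, 4.44], [0, 2.69], [-3.02, 3.02]. Speed limits (rad/s): [2.22, 2.22, 2.79, 3.14, 3.14, 3.14].

### API

Orientations are given as [roll, pitch, yaw] about the fixed x, y, z axes, in that order (R = Rz(yaw) Ry(pitch) Rx(roll)).
In Python, from rig import r gives the robot as it stands.
- The arm moves only by the tool apply_moves, never from a script. Its argument "deltas" is a list of rows, each an object with "claw": the gripper command: -1 is fully open, 1 is shut, values between are in proportion; "delta_pos": the shift along the tool's x, y, z in cm, a list of three; "yaw": the turn about the tool's z in rad. In form: [{"claw": claw, "delta_pos": [tx, ty, tz], "yaw": yaw}, ...]. A call has 1 to 8 rows; each row shifts and turns the commanded pose from where the row before left it, along the tool's axes as they then stand; what a row does not reach is not made up. A row lasts 1/8 s, in which the tool goes at most 62.5 mm and 10.7 degrees, less where a joint would pass 70% of its speed; a pose out of reach is approached as far as the arm can. A call with a gripper value outside its range is refused whole. The fingers move at their own pace and stop on an object; "grip_force" is the grip in N (left out, the last holds). Time passes only in rows, so rows that do not move let the fingers close. It gives the time, the measured TCP pose, the force, the opening and the grip force at its end, in the units of the state.
- r.sense(): the state, without advancing time (a new reading comes with each control period).
- r.grab_frame(name): name is "scene" or "side" or "wrist"; returns a dict with "img" (384x512x3 uint8, blue, green, red), "z_map" (384x512 float32, mm along the optical axis (not along the pixel's ray), 0 where there is no reading), "fx", "fy", "cx", "cy" (pixels), "eye" and "rotation" of the camera in the world; the wrist camera has in their place "T_tool_cam" (4x4, takes a point from camera to tool coordinates, whose origin is the TCP and whose axes are the flange's). Camera axes: x right, y up, looking along -z (the intrinsics and any distortion apply to the point x, -y, -z); pixel columns grow to the right and rows downward; lengths in mm; the calibration is good to about 2 mm. A picture is of the moment at which its call begins: read the wrist's pose just before it.
- r.sign_off(): hands the job in; it is judged then, once.
The state is a dict: "clock": time; "qpos": joint angles; "qvel": joint speeds; "joint_efforts": joint torques, N m; "eef_pos": TCP position; "tcp_rot": TCP orientation; "contact_force": force on the tool from outside, world axes, zero at the start; "wrist_torque": the same for the moment, N m; "opening": opening from 0.0 (shut) to 1.0 (fully open); "grasp_force": force on a finger pad.
Only numpy, scipy, OpenCV 4.12 (cv2) and the standard library are available. Lean on these libraries where they do the work, as an engineer would, in place of code of your own. Each camera call takes 0.05 s, during which the arm holds its last target. There are 200 camera calls.

## Working session

There is one attempt and no reset: what is moved stays moved. The work goes in short steps, Python scripts to look and compute and a tool call to move; the robot and the scene stay as the last step left them, time stands still between calls to the robot, and variables do not carry over. Pictures are saved under pics/ and viewed, at most 10 in all, crops included, and the job is handed in when it is done.

Besides the shell and the picture viewer there is one more tool, called after "Emit:" in YAML: its name, and indented under it one key for each argument. apply_moves: Moves the arm, as the interface text tells. Its arguments: {"type":"object","properties":{"deltas":{"type":"array"},"grip_force":{"type":"number"}},"required":["deltas"]}

```bash
ls; mkdir -p pics; cat > h.py <<'E'
import numpy as np, cv2
from rig import r
from scipy.spatial.transform import Rotation as Ro
def pts(f, s=None):
    z=f["z_map"]; v,u=np.mgrid[0:z.shape[0],0:z.shape[1]]
    p=np.stack([(u-f["cx"])/f["fx"]*z, -(v-f["cy"])/f["fy"]*z, -z],-1)
    if "T_tool_cam" in f:
        T=np.array(f["T_tool_cam"]); p=p@T[:3,:3].T+T[:3,3]
        R=Ro.from_euler("xyz",s["tcp_rot"]).as_matrix(); p=p@R.T+np.array(s["eef_pos"])
    else: p=p@np.array(f["rotation"]).T+np.array(f["eye"])
    p[z<=0]=np.nan
    return p
E
python3 - <<'E'
from h import *
s=r.sense(); print(s)
ims=[]
for n in ["scene","side"]:
    f=r.grab_frame(n); np.savez(n+".npz",**f); print({k:v for k,v in f.items() if k not in("img","z_map")}, (f["z_map"]>0).mean())
    ims.append(f["img"])
    cv2.imwrite(f"pics/{n}.png",cv2.resize(f["img"],(800,600)))
E
```

```text
pics
{'clock': 0.0, 'qpos': array([ 1.30659510e+00,  3.53640261e-01,  1.63410733e+00, -7.55622723e-06,
        1.15521033e+00, -2.38738430e-03]), 'qvel': array([ 0.00030897,  0.00061947,  0.00105154, -0.00084796, -0.00027816,
       -0.00097801]), 'joint_efforts': array([ 4.57963670e-04, -6.05269003e+01, -3.42060006e+01,  8.09557878e-05,
        9.53429437e-03,  2.13572571e-05]), 'eef_pos': array([161.70498998, 603.48438995, 403.97791586]), 'tcp_rot': array([-3.14022737e+00,  3.64942413e-06,  2.87978187e+00]), 'contact_force': array([ 0.77021318,  0.18372492, -0.13271846]), 'wrist_torque': array([ 0.05984723,  0.01711425, -0.00058274]), 'grasp_force': 0.0, 'opening': 0.9972049612154492}
{'fx': 401.0480953263253, 'fy': 401.0480953263253, 'cx': 254.3537966857174, 'cy': 192.9709575712802, 'eye': array([ 858.57786712,  284.38806286, 1339.03757416]), 'rotation': array([ 3.59944747e-01, -9.67551139e-04,  2.01814874e+00])} 0.9960378011067709
{'fx': 399.5331375676703, 'fy': 399.5331375676703, 'cx': 258.47917535021674, 'cy': 193.7775277010183, 'eye': array([ -30.64703785, -547.21395833,  981.75859587]), 'rotation': array([ 0.76418507,  0.0054341 , -0.66213502])} 0.9959360758463541
```

```bash
sed -i 's/p=p@np.array(f\["rotation"\]).T/p=p@Ro.from_euler("xyz",f["rotation"]).as_matrix().T/' h.py
python3 - <<'E'
from h import *
for n in ["scene","side"]:
    f=dict(np.load(n+".npz")); p=pts(f)
    for uv in [(100,100),(256,192),(400,300),(256,350)]: print(n,uv,p[uv[1],uv[0]].round(),f["img"][uv[1],uv[0]])
E
```

```text
scene (100, 100) [ 346. -591.   76.] [174 187 182]
scene (256, 192) [410.  77.  35.] [ 49  50 165]
scene (400, 300) [534. 654.  -0.] [125 119 109]
scene (256, 350) [872. 298.  -1.] [131 126 114]
side (100, 100) [ 349. 1093.   -7.] [35 48 59]
side (256, 192) [543. 211.  -2.] [127 124 120]
side (400, 300) [ 599. -353.    1.] [124 121 118]
side (256, 350) [ 210. -220.   -2.] [126 122 118]
```

View pics/scene.png

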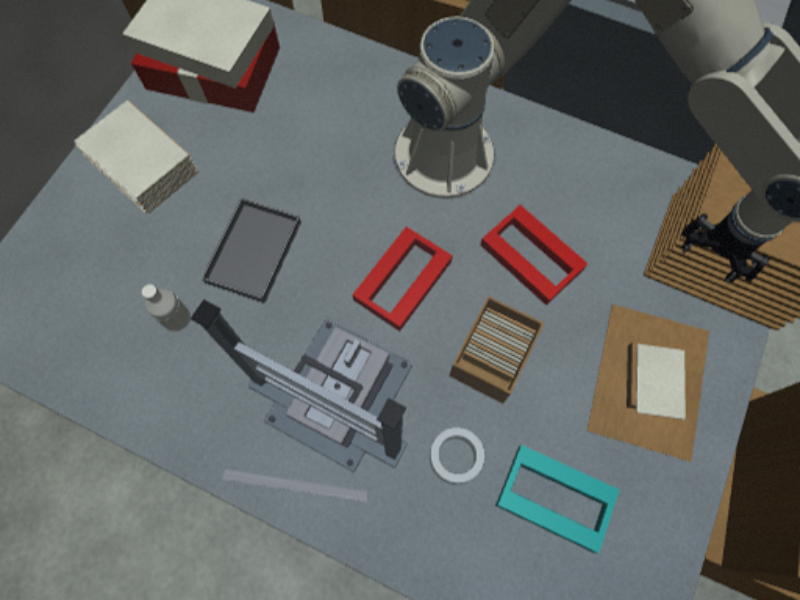

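View pics/side.png

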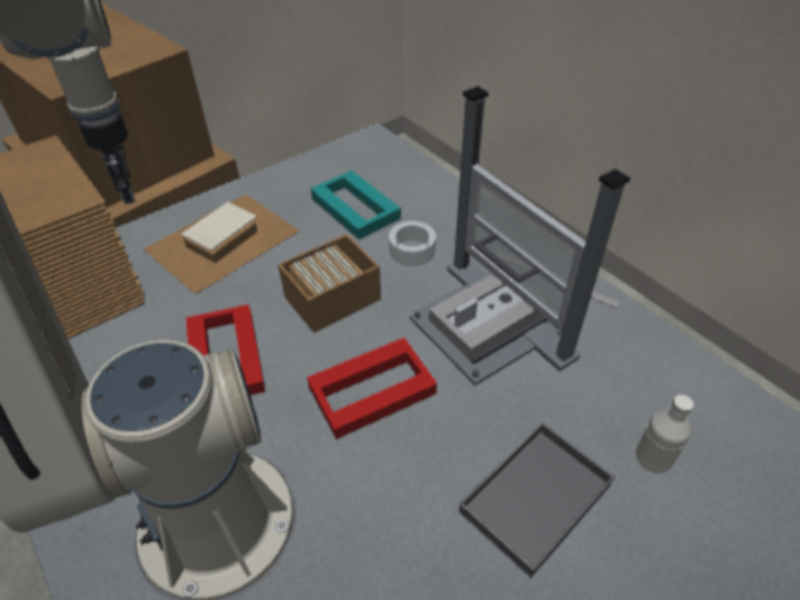

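Scene view: the press with the grey die sits at (335,390), its sash across (315,390), dark bar handle at (330,375), tray at (252,250), bottle (165,305), tape (458,455), carton (497,348). Candidates for the die: grey (340,380), red (405,275), red (533,253), turquoise (560,497); I choose the grey one, on the press bed and holding the bracket.

```bash
python3 - <<'E'
from h import *
F={n:dict(np.load(n+".npz")) for n in("scene","side")}
P={n:pts(F[n]) for n in F}
def box(n,u0,u1,v0,v1):
    k=.64; return P[n][int(v0*k):int(v1*k),int(u0*k):int(u1*k)],F[n]["img"][int(v0*k):int(v1*k),int(u0*k):int(u1*k)]
def rect(q):
    c,wh,a=cv2.minAreaRect(q[:,:2].astype(np.float32)); return np.round(c,1),np.round(wh,1),round(a,1),len(q)
# posts tops
tops=[]
for n,bs in {"scene":[(180,240,290,345),(370,420,385,440)],"side":[(590,635,160,200),(455,495,80,110)]}.items():
    for b in bs:
        p,c=box(n,*b); p=p.reshape(-1,3); q=p[(p[:,2]>415)&(p[:,2]<450)]; print(n,"top",rect(q),q.mean(0).round(1))
# tray rim
for n,b in {"scene":(190,310,185,310),"side":(450,620,420,580)}.items():
    p,c=box(n,*b); p=p.reshape(-1,3); q=p[(p[:,2]>22)&(p[:,2]<45)]; print(n,"tray",rect(q),np.median(q[:,2]))
    q=p[(p[:,2]>1.5)&(p[:,2]<9)]; print('floor',len(q))
# die top/ sash etc: height hist near press
for n,b in {"scene":(250,420,310,470),"side":(410,590,160,390)}.items():
    p,c=box(n,*b); p=p.reshape(-1,3); h,e=np.histogram(p[:,2],bins=np.arange(-10,350,4)); print(n,[(int(a),int(b)) for a,b in zip(e,h) if b>15])
f=F["scene"]["img"][180:310,110:280]; g=F["side"]["img"][90:250,255:400]
cv2.imwrite("pics/crop.png",np.hstack([cv2.resize(f,(400,400*130//170)),cv2.resize(g[:,:],(400,400*130//170))]))
E
```

```text
scene top (array([ 694.8, -119.5]), array([31.3, 36.8]), 86.1, 226) [ 695.4 -117.3  435.8]
scene top (array([709.6, 203.7]), array([30.2, 36.7]), 87.3, 223) [710.5 203.9 437.4]
side top (array([ 696.5, -121.7]), array([40.2, 32.3]), 0.3, 235) [ 691.6 -124.2  432. ]
side top (array([710.1, 200.1]), array([34.1, 37.9]), 88.3, 161) [707.2 197.5 431.2]
scene tray (array([ 436.3, -292.3]), array([222.6, 153.8]), 6.7, 378) 29.736295269993207
floor 2790
side tray (array([ 438.2, -294.5]), array([222.8, 150.5]), 6.7, 686) 30.172602582786112
floor 4514
scene [(-10, 51), (-6, 1001), (-2, 2418), (2, 1046), (6, 196), (10, 705), (14, 851), (18, 332), (22, 123), (26, 99), (30, 65), (34, 92), (38, 45), (42, 21), (46, 40), (50, 214), (54, 327), (58, 469), (62, 605), (66, 106), (78, 20), (82, 26), (86, 20), (90, 28), (94, 63), (98, 87), (102, 60), (106, 27), (110, 24), (114, 16), (118, 17), (122, 16), (126, 17), (170, 20), (174, 56), (178, 186), (182, 191), (186, 45), (190, 21), (194, 21), (198, 16), (202, 21), (206, 18), (210, 18), (214, 23), (218, 21), (222, 19), (226, 20), (230, 20), (234, 24), (2
[... 219 characters left out ...]
 176), (50, 284), (54, 351), (58, 511), (62, 526), (66, 47), (70, 45), (74, 63), (78, 93), (82, 89), (86, 93), (90, 103), (94, 126), (98, 115), (102, 86), (106, 67), (110, 51), (114, 48), (118, 58), (122, 75), (126, 85), (130, 74), (134, 77), (138, 77), (142, 96), (146, 81), (150, 80), (154, 86), (158, 73), (162, 47), (166, 59), (170, 99), (174, 135), (178, 257), (182, 215), (186, 93), (190, 103), (194, 93), (198, 101), (202, 91), (206, 105), (210, 86), (214, 104), (218, 100), (222, 86), (226, 109), (230, 95), (234, 111), (238, 87), (242, 101), (246, 99), (250, 108), (254, 102), (258, 106), (262, 99), (266, 99), (270, 45), (274, 82), (278, 104), (282, 103), (286, 253), (290, 173), (294, 19)]
```

View pics/crop.png

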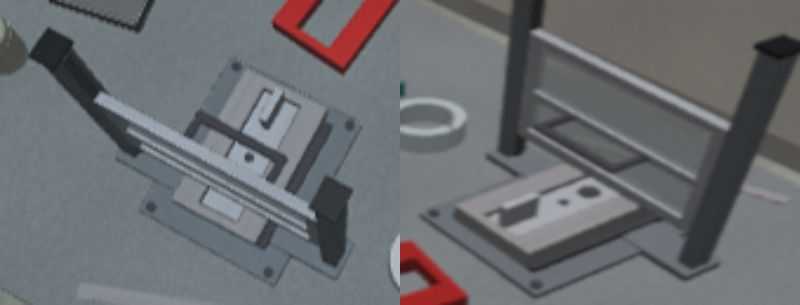

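The crop confirms it: grey die with the light bracket under the sash, tab at left-crop (270,105), dark bar from (200,120) to (280,160).

```bash
python3 - <<'E'
from h import *
F={n:dict(np.load(n+".npz")) for n in("scene","side")}
P={n:pts(F[n]) for n in F}
yaw=-0.044; X=np.array([np.cos(yaw),np.sin(yaw)]);Y=np.array([-X[1],X[0]]); O=np.array([647.6,43.4])
def rect(q):
    c,wh,a=cv2.minAreaRect(q[:,:2].astype(np.float32)); return np.round(c,1),np.round(wh,1),round(a,1),len(q)
for n in F:
    p=P[n].reshape(-1,3); c=F[n]["img"].reshape(-1,3).max(1)
    a=(p[:,:2]-O)@X; b=(p[:,:2]-O)@Y; z=p[:,2]; print(n)
    reg=(abs(a)<140)&(abs(b)<140)
    q=p[reg&(z>278)&(z<300)]; print(" sash top",rect(q),np.median(q[:,2]))
    m=reg&(z>166)&(z<192)&(c<110)&(a<30)&(a>-40); q=p[m]; print(" bar",rect(q),np.median(z[m]),a[m].mean(),b[m].min(),b[m].max(),np.percentile(z[m],90))
    m=reg&(z>56)&(z<69)&(a<35); q=p[m]; print(" die",rect(q),np.median(z[m]))
    m=reg&(z>85)&(z<112)&(a<-25)&(abs(b)<60); q=p[m]; print(" tab",rect(q),np.percentile(z[m],[50,95]))
s=r.sense(); f=r.grab_frame("wrist"); print(f["T_tool_cam"],f["fx"])
E
```

```text
scene
 sash top (array([701.9,  41.1]), array([279.6,  14.8]), 87.3, 591) 290.2000031913317
 bar (array([659.1,  44.3]), array([131.4,  36. ]), 87.2, 246) 181.08317036789697 5.187057692223135 -64.33153130639204 67.16183815748403 184.38327500510354
 die (array([597.6,  43.6]), array([132.2, 129.4]), 88.5, 924) 62.20175872264679
 tab (array([575.1,  45. ]), array([12.7, 49.7]), 86.2, 76) [103.81655984 108.80007662]
side
 sash top (array([703. ,  41.2]), array([278.6,  18.7]), 87.5, 547) 288.5898478319589
 bar (array([658.1,  41.3]), array([132.7,  38.1]), 87.3, 234) 180.01915154559885 2.445704424585961 -68.00401533586376 64.64195584283341 182.74349035356462
 die (array([608.5,  41.8]), array([134.4, 148.1]), 87.8, 1014) 61.801828707129516
 tab (array([576.4,  41.1]), array([53.9, 16.2]), 2.1, 105) [100.84963514 106.89078247]
[[-9.02351474e-04  9.64106643e-01  2.65513778e-01  6.74140439e+01]
 [ 9.99998353e-01  1.28806824e-03 -1.27859714e-03  3.22549662e-01]
 [-1.57470386e-03  2.65512187e-01 -9.64106218e-01  3.02062099e+01]
 [ 0.00000000e+00  0.00000000e+00  0.00000000e+00  1.00000000e+00]] 311.64174556323405
```

Emit:
apply_moves:
  deltas:
    - {"claw": 0.15, "delta_pos": [-4, 3, -1], "yaw": 0}
    - {"claw": 0.15, "delta_pos": [-5, 3, -1], "yaw": 0}

```text
clock: 0.4
eef_pos: [264.5, 639.0, 424.9]
tcp_rot: [-3.141, -0.0, 2.882]
contact_force: [0.1, 1.1, -0.3]
opening: 0.605
grasp_force: 0.0
```

```bash
cat >> h.py <<'E'
def plan(goal, head, n, s=None):
    """rows to bring TCP to goal (mm) with tool-y heading head (rad), n rows"""
    s=s or r.sense(); p=np.array(s["eef_pos"]); R=Ro.from_euler("xyz",s["tcp_rot"])
    h=np.arctan2(*R.as_matrix()[[1,0],1]); d=(head-h+np.pi/2)%np.pi-np.pi/2 if False else (head-h+np.pi)%(2*np.pi)-np.pi
    print("d",(np.array(goal)-p).round(1),"turn",round(-d,3))
    for i in range(n):
        hh=h+d*i/n; y=np.array([np.cos(hh),np.sin(hh),0]); x=np.array([-y[1],y[0],0])
        w=(np.array(goal)-p)/n/10
        print([round(w@x,2),round(w@y,2),round(-w[2],2)],round(-d/n,3))
E
python3 -c "
from h import *
s=r.sense(); print(s['eef_pos'],s['qpos'].round(3))
plan((645,43.5,485),-.044,12)"
```

```text
[264.45352482 638.95101027 424.85353362] [ 1.176  0.44   1.457  0.     1.245 -0.135]
d [ 380.5 -595.5   60.1] turn 1.355
[np.float64(-4.34), np.float64(-3.98), np.float64(-0.5)] 0.113
[np.float64(-4.76), np.float64(-3.47), np.float64(-0.5)] 0.113
[np.float64(-5.12), np.float64(-2.91), np.float64(-0.5)] 0.113
[np.float64(-5.42), np.float64(-2.31), np.float64(-0.5)] 0.113
[np.float64(-5.64), np.float64(-1.69), np.float64(-0.5)] 0.113
[np.float64(-5.8), np.float64(-1.04), np.float64(-0.5)] 0.113
[np.float64(-5.88), np.float64(-0.38), np.float64(-0.5)] 0.113
[np.float64(-5.88), np.float64(0.28), np.float64(-0.5)] 0.113
[np.float64(-5.81), np.float64(0.94), np.float64(-0.5)] 0.113
[np.float64(-5.67), np.float64(1.59), np.float64(-0.5)] 0.113
[np.float64(-5.45), np.float64(2.22), np.float64(-0.5)] 0.113
[np.float64(-5.17), np.float64(2.82), np.float64(-0.5)] 0.113
```

Emit:
apply_moves:
  deltas:
    - {"claw": 0.15, "delta_pos": [-4.3, -4.0, -0.5], "yaw": 0.113}
    - {"claw": 0.15, "delta_pos": [-4.8, -3.5, -0.5], "yaw": 0.113}
    - {"claw": 0.15, "delta_pos": [-5.1, -2.9, -0.5], "yaw": 0.113}
    - {"claw": 0.15, "delta_pos": [-5.4, -2.3, -0.5], "yaw": 0.113}
    - {"claw": 0.15, "delta_pos": [-5.6, -1.7, -0.5], "yaw": 0.113}
    - {"claw": 0.15, "delta_pos": [-5.8, -1.0, -0.5], "yaw": 0.113}
    - {"claw": 0.15, "delta_pos": [-5.9, -0.4, -0.5], "yaw": 0.113}
    - {"claw": 0.15, "delta_pos": [-5.9, 0.3, -0.5], "yaw": 0.113}

```text
clock: 1.4
eef_pos: [517.5, 238.9, 464.8]
tcp_rot: [3.142, -0.0, 1.972]
contact_force: [0.8, -0.4, -0.1]
opening: 0.423
grasp_force: 0.0
```

```bash
python3 -c "
from h import *
plan((645,43.5,485),-.044,5)"
```

```text
d [ 127.5 -195.4   20.2] turn 0.445
[np.float64(-4.59), np.float64(0.82), np.float64(-0.4)] 0.089
[np.float64(-4.5), np.float64(1.23), np.float64(-0.4)] 0.089
[np.float64(-4.38), np.float64(1.62), np.float64(-0.4)] 0.089
[np.float64(-4.21), np.float64(2.0), np.float64(-0.4)] 0.089
[np.float64(-4.02), np.float64(2.37), np.float64(-0.4)] 0.089
```

Emit:
apply_moves:
  deltas:
    - {"claw": 0.15, "delta_pos": [-4.6, 0.8, -0.4], "yaw": 0.089}
    - {"claw": 0.15, "delta_pos": [-4.5, 1.2, -0.4], "yaw": 0.089}
    - {"claw": 0.15, "delta_pos": [-4.4, 1.6, -0.4], "yaw": 0.089}
    - {"claw": 0.15, "delta_pos": [-4.2, 2.0, -0.4], "yaw": 0.089}
    - {"claw": 0.15, "delta_pos": [-4.0, 2.4, -0.4], "yaw": 0.089}
    - {"claw": 0.15, "delta_pos": [0, 0, 0], "yaw": 0}

```text
clock: 2.15
eef_pos: [645.9, 43.1, 484.3]
tcp_rot: [3.141, 0.001, 1.527]
contact_force: [0.2, 0.8, -0.4]
opening: 0.425
grasp_force: 0.0
```

```bash
python3 - <<'E'
from h import *
s=r.sense(); f=r.grab_frame("wrist"); p=pts(f,s); print(s["eef_pos"],s["tcp_rot"],s["qpos"].round(2))
np.savez("w1.npz",p=p,**f)
cv2.imwrite("pics/w1.png",f["img"])
plan((647.5,43.5,335),-.044,4)
q=p.reshape(-1,3); c=f["img"].reshape(-1,3).max(1)
yaw=-0.044; X=np.array([np.cos(yaw),np.sin(yaw)]);Y=np.array([-X[1],X[0]]); O=np.array([647.6,43.4])
a=(q[:,:2]-O)@X; b=(q[:,:2]-O)@Y; z=q[:,2]
m=(abs(a)<25)&(z>165)&(z<195)&(abs(b)<70)&(c<110)
for lo in range(-70,70,20):
    k=m&(b>=lo)&(b<lo+20)
    if k.sum()>10: print(lo,k.sum(),np.percentile(a[k],[5,50,95]).round(1),np.percentile(z[k],[50,90]).round(1))
m=(abs(a)<110)&(z>284)&(z<296)&(abs(b)<130); print(m.sum(),m.sum() and (np.percentile(a[m],[5,95]),np.median(z[m])))
E
```

```text
[645.8641997   43.06632879 484.34438431] [3.14138753e+00 6.80612192e-04 1.52683669e+00] [ 0.06  0.33  1.49 -0.    1.32  0.11]
d [   2.5   -0.9 -149.1] turn 0.002
[np.float64(-0.02), np.float64(0.06), np.float64(3.73)] 0.001
[np.float64(-0.02), np.float64(0.06), np.float64(3.73)] 0.001
[np.float64(-0.02), np.float64(0.06), np.float64(3.73)] 0.001
[np.float64(-0.02), np.float64(0.06), np.float64(3.73)] 0.001
-70 403 [-3.9 10.3 23.6] [181.6 183.1]
-50 300 [-4.9  1.7  8.3] [182.2 183.7]
-30 303 [-4.8  1.6  7.2] [182.3 183.7]
-10 322 [-4.7  1.6  7.9] [182.5 183.7]
10 331 [-4.6  1.5  7.7] [182.4 183.8]
30 355 [-4.6  1.5  7.6] [182.5 183.7]
50 583 [-3.6  7.4 23. ] [181.9 183.4]
8522 (array([49.67975135, 62.56994073]), np.float64(291.3546069302962))
```

View pics/w1.png

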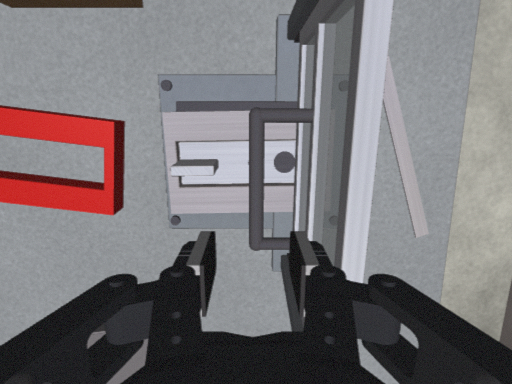

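```bash
python3 - <<'E'
from h import *
d=np.load("w1.npz"); s=r.sense(); R=Ro.from_euler("xyz",s["tcp_rot"]).as_matrix()
t=(d["p"].reshape(-1,3)-s["eef_pos"])@R
for lo in range(30,190,10):
    k=(t[:,2]>=lo)&(t[:,2]<lo+10)&(abs(t[:,0])<45)&(abs(t[:,1])<90)
    if k.sum(): print(lo,k.sum(),t[k].min(0).round(),t[k].max(0).round(), np.percentile(t[k][:,1],[1,99]).round())
E
```

```text
70 2653 [ 16. -20.  74.] [20. 22. 80.] [-20.  21.]
80 8792 [  3. -58.  80.] [19. 61. 90.] [-55.  58.]
90 11895 [ -8. -60.  90.] [ 18.  62. 100.] [-58.  60.]
100 5958 [-14. -58. 100.] [ 17.  59. 110.] [-55.  56.]
110 8108 [-14. -54. 110.] [ 13.  56. 120.] [-51.  53.]
120 2295 [-13. -50. 120.] [ 14.  52. 130.] [-48.  49.]
130 1345 [-13. -37. 130.] [ 12.  36. 140.] [-28.  29.]
140 958 [-12. -31. 140.] [ 11.  33. 150.] [-30.  32.]
150 830 [-12. -31. 150.] [ 11.  33. 160.] [-31.  32.]
160 505 [-12. -30. 160.] [ 11.  32. 170.] [-29.  31.]
170 31 [-11. -17. 170.] [  8.  19. 172.] [-17.  19.]
```

The wrist view shows the bar from (258,112) to (258,245), tab at (195,168), and the finger linkage elbows bulging to ±60 mm. The sash face is only 48 mm behind the bar and the tool can't tilt. So I will shift the hand 20 mm towards the robot, hook the rear pad behind the bar and draw it tight with a limited grip force, then lift.

Emit:
apply_moves:
  deltas:
    - {"claw": -0.65, "delta_pos": [0, -1.8, 0], "yaw": 0}
    - {"claw": -0.65, "delta_pos": [0, 0, 0], "yaw": 0}
    - {"claw": -0.65, "delta_pos": [0, 0, 2], "yaw": 0}
    - {"claw": -0.65, "delta_pos": [0, 0, 3], "yaw": 0}
    - {"claw": -0.65, "delta_pos": [0, 0, 3], "yaw": 0}
    - {"claw": -0.65, "delta_pos": [0, 0, 2], "yaw": 0}
    - {"claw": -0.65, "delta_pos": [0, 0, 0], "yaw": 0}

```text
clock: 3.08
eef_pos: [626.2, 47.0, 383.1]
tcp_rot: [-3.139, 0.0, 1.532]
contact_force: [0.4, 0.7, 0.5]
opening: 0.826
grasp_force: 0.0
```

```bash
python3 - <<'E'
from h import *
s=r.sense(); f=r.grab_frame("wrist"); cv2.imwrite("pics/w2.png",f["img"]); p=pts(f,s)
R=Ro.from_euler("xyz",s["tcp_rot"]).as_matrix(); t=(p.reshape(-1,3)-s["eef_pos"])@R
for lo in range(60,190,10):
    k=(t[:,2]>=lo)&(t[:,2]<lo+10)&(abs(t[:,0])<40)&(abs(t[:,1])<100)
    if k.sum(): print(lo,np.percentile(t[k][:,1],[0.5,99.5]).round())
E
```

```text
70 [-25.  25.]
80 [-57.  57.]
90 [-64.  65.]
100 [-67.  72.]
110 [-66.  77.]
120 [-57.  77.]
130 [-48.  77.]
140 [-48.  77.]
150 [-48.  77.]
160 [-38.  77.]
170 [75. 77.]
180 [75. 77.]
```

View pics/w2.png

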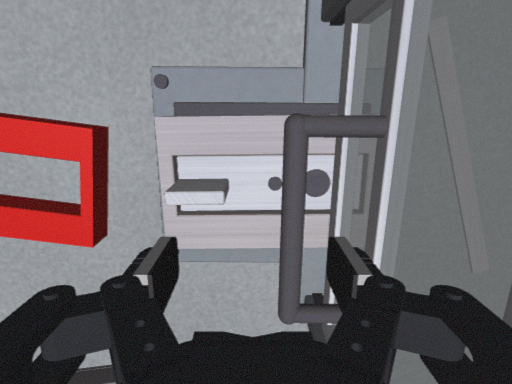

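Wrist view: bar at (293,115)–(290,315), rear pad at (350,265) lies between the bar and the sash, so the way down is clear.

Emit:
apply_moves:
  deltas:
    - {"claw": -0.65, "delta_pos": [0, -0.1, 2], "yaw": 0}
    - {"claw": -0.65, "delta_pos": [0, 0, 2], "yaw": 0}
    - {"claw": -0.65, "delta_pos": [0, 0, 1.8], "yaw": 0}
    - {"claw": -0.65, "delta_pos": [0, 0, 0], "yaw": 0}

```text
clock: 3.62
eef_pos: [625.5, 46.5, 326.0]
tcp_rot: [-3.14, 0.0, 1.531]
contact_force: [-0.6, 0.6, 1.0]
opening: 0.825
grasp_force: 0.0
```

Emit:
apply_moves:
  deltas:
    - {"claw": -0.5, "delta_pos": [0, 0, 0], "yaw": 0}
    - {"claw": -0.4, "delta_pos": [0, 0, 0], "yaw": 0}
    - {"claw": -0.3, "delta_pos": [0, 0, 0], "yaw": 0}
    - {"claw": -0.2, "delta_pos": [0, 0, 0], "yaw": 0}
  grip_force: 50

```text
clock: 4.12
eef_pos: [628.8, 46.3, 329.0]
tcp_rot: [3.131, -0.001, 1.531]
contact_force: [14.4, -1.3, -2.3]
opening: 0.6
grasp_force: 7.0
```

Emit:
apply_moves:
  deltas:
    - {"claw": -0.2, "delta_pos": [0, -0.3, 0], "yaw": 0}
    - {"claw": -0.2, "delta_pos": [0, -0.3, 0], "yaw": 0}
    - {"claw": -0.2, "delta_pos": [0, -0.2, 0], "yaw": 0}
    - {"claw": -0.2, "delta_pos": [0, 0, 0], "yaw": 0}
  grip_force: 80

```text
clock: 4.62
eef_pos: [625.8, 46.4, 330.8]
tcp_rot: [3.114, -0.001, 1.531]
contact_force: [41.4, -3.1, -12.9]
opening: 0.605
grasp_force: 20.3
```

Emit:
apply_moves:
  deltas:
    - {"claw": -0.2, "delta_pos": [0, -0.3, -0.3], "yaw": 0}
    - {"claw": -0.2, "delta_pos": [0, 0, -0.5], "yaw": 0}
    - {"claw": -0.2, "delta_pos": [0, 0, -0.5], "yaw": 0}
    - {"claw": -0.2, "delta_pos": [0, 0, -0.5], "yaw": 0}
    - {"claw": -0.2, "delta_pos": [0, 0, 0], "yaw": 0}

```text
clock: 5.25
eef_pos: [624.6, 46.4, 350.7]
tcp_rot: [3.108, -0.002, 1.531]
contact_force: [48.9, -3.9, -7.5]
opening: 0.604
grasp_force: 23.9
```

```bash
cat >> h.py <<'E'
def sash():
    f=r.grab_frame("side"); p=pts(f).reshape(-1,3)
    yaw=-0.044; X=np.array([np.cos(yaw),np.sin(yaw)]);Y=np.array([-X[1],X[0]]); O=np.array([647.6,43.4])
    a=(p[:,:2]-O)@X; b=(p[:,:2]-O)@Y; z=p[:,2]
    m=(abs(a-55)<14)&(abs(b)<135)&(z>200)
    h,e=np.histogram(z[m],bins=np.arange(200,450,2)); k=h>12
    i=np.where(h==h.max())[0][0]; mm=m&(abs(z-e[i]-1)<6); print("sash top",np.median(z[mm]).round(1),"z max bins",[(int(e[j]),int(h[j])) for j in np.where(h>60)[0]])
    return f
E
python3 - <<'E'
from h import *
f=sash(); cv2.imwrite("pics/s2.png",f["img"]); print(r.sense()["eef_pos"])
E
```

```text
sash top 311.4 z max bins [(310, 85), (312, 87)]
[624.57968811  46.3927338  350.7016186 ]
```

The sash follows without slip (top 289 to 311). Continuing.

Emit:
apply_moves:
  deltas:
    - {"claw": -0.2, "delta_pos": [0, 0, -1], "yaw": 0}
    - {"claw": -0.2, "delta_pos": [0, 0, -1.1], "yaw": 0}
    - {"claw": -0.2, "delta_pos": [0, 0, -1.1], "yaw": 0}
    - {"claw": -0.2, "delta_pos": [0, 0, -1.1], "yaw": 0}
    - {"claw": -0.2, "delta_pos": [0, 0, -1.1], "yaw": 0}
    - {"claw": -0.2, "delta_pos": [0, 0, -1.1], "yaw": 0}
    - {"claw": -0.2, "delta_pos": [0, 0, -1.0], "yaw": 0}
    - {"claw": -0.2, "delta_pos": [0, 0, -0.8], "yaw": 0}

```text
clock: 6.3
eef_pos: [624.2, 46.4, 433.3]
tcp_rot: [3.106, -0.002, 1.531]
contact_force: [57.8, -2.9, -14.1]
opening: 0.6
grasp_force: 28.6
```

```bash
python3 - <<'E'
from h import *
f=sash(); s=r.sense(); print(s["eef_pos"],s["contact_force"])
E
```

```text
sash top 393.8 z max bins [(200, 67), (392, 95), (394, 111)]
[624.20900037  46.36806803 434.28018873] [53.92359334 -2.86423535 -8.49975479]
```

Emit:
apply_moves:
  deltas:
    - {"claw": -0.2, "delta_pos": [0, 0, -0.4], "yaw": 0}
    - {"claw": -0.2, "delta_pos": [0, 0, -0.4], "yaw": 0}
    - {"claw": -0.2, "delta_pos": [0, 0, -0.3], "yaw": 0}
    - {"claw": -0.2, "delta_pos": [0, 0, -0.3], "yaw": 0}

```text
clock: 6.85
eef_pos: [624.1, 46.4, 446.3]
tcp_rot: [3.107, -0.001, 1.531]
contact_force: [66.6, -2.1, -33.4]
opening: 0.604
grasp_force: 33.0
```

Emit:
apply_moves:
  deltas:
    - {"claw": -0.2, "delta_pos": [0, 0, -0.2], "yaw": 0}
    - {"claw": -0.2, "delta_pos": [0, 0, -0.2], "yaw": 0}

```text
clock: 7.1
eef_pos: [624.3, 46.4, 446.6]
tcp_rot: [3.109, -0.001, 1.531]
contact_force: [75.3, -0.4, -50.0]
opening: 0.606
grasp_force: 36.6
```

```bash
python3 - <<'E'
from h import *
f=sash(); s=r.sense(); print(s["eef_pos"],s["contact_force"])
E
```

```text
sash top 406.7 z max bins [(214, 68), (406, 136)]
[624.38996899  46.4164448  446.54150989] [ 70.92049302  -0.73033277 -40.03375021]
```

The sash is at its stop (force rising, top at 407). Relaxing, then opening and rising out.

Emit:
apply_moves:
  deltas:
    - {"claw": -0.2, "delta_pos": [0, 0, 0.4], "yaw": 0}
    - {"claw": -0.2, "delta_pos": [0, 0, 0.3], "yaw": 0}
    - {"claw": -0.2, "delta_pos": [0, 0.4, 0], "yaw": 0}
    - {"claw": -0.3, "delta_pos": [0, 0.4, 0], "yaw": 0}
    - {"claw": -0.45, "delta_pos": [0, 0.3, 0], "yaw": 0}
    - {"claw": -0.55, "delta_pos": [0, 0, 0], "yaw": 0}
    - {"claw": -0.6, "delta_pos": [0, 0, 0], "yaw": 0}

```text
clock: 8.02
eef_pos: [625.2, 46.4, 438.4]
tcp_rot: [-3.14, 0.0, 1.531]
contact_force: [-0.0, 0.2, 0.2]
opening: 0.799
grasp_force: 0.0
```

Free. Rising above the bar, then retreating.

Emit:
apply_moves:
  deltas:
    - {"claw": -0.6, "delta_pos": [0, 0, -2], "yaw": 0}
    - {"claw": -0.6, "delta_pos": [0, 0, -2.2], "yaw": 0}
    - {"claw": -0.6, "delta_pos": [0, 0, -1.3], "yaw": 0}
    - {"claw": -0.6, "delta_pos": [0, -3, 0], "yaw": -0.05}
    - {"claw": -0.6, "delta_pos": [0, -4, 0], "yaw": -0.15}
    - {"claw": -0.6, "delta_pos": [0, -4, 0], "yaw": -0.15}
    - {"claw": -0.6, "delta_pos": [0, 0, 0], "yaw": -0.15}

```text
clock: 8.9
eef_pos: [513.7, 40.6, 493.6]
tcp_rot: [-3.14, -0.0, 2.036]
contact_force: [0.5, 0.7, -0.7]
opening: 0.8
grasp_force: 0.0
```

```bash
python3 - <<'E'
from h import *
f=sash(); s=r.sense(); print(s["eef_pos"],s["contact_force"],s["opening"])
plan((530,44,400),1.535,7)
E
```

```text
sash top 403.9 z max bins [(210, 76), (294, 62), (296, 93), (298, 73), (402, 139), (404, 195)]
[514.8071783   40.73628969 493.8061871 ] [-0.89977781  0.35824435  0.44736968] 0.7980418494226257
d [ 15.2   3.3 -93.8] turn -1.063
[np.float64(-0.06), np.float64(0.21), np.float64(1.34)] -0.152
[np.float64(-0.09), np.float64(0.2), np.float64(1.34)] -0.152
[np.float64(-0.12), np.float64(0.19), np.float64(1.34)] -0.152
[np.float64(-0.15), np.float64(0.17), np.float64(1.34)] -0.152
[np.float64(-0.17), np.float64(0.14), np.float64(1.34)] -0.152
[np.float64(-0.19), np.float64(0.12), np.float64(1.34)] -0.152
[np.float64(-0.2), np.float64(0.09), np.float64(1.34)] -0.152
```

Emit:
apply_moves:
  deltas:
    - {"claw": -0.3, "delta_pos": [0, 0.2, 1], "yaw": -0.152}
    - {"claw": -0.3, "delta_pos": [-0.1, 0.2, 1], "yaw": -0.152}
    - {"claw": -0.3, "delta_pos": [-0.1, 0.2, 1], "yaw": -0.152}
    - {"claw": -0.3, "delta_pos": [-0.2, 0.2, 1], "yaw": -0.152}
    - {"claw": -0.3, "delta_pos": [-0.2, 0.1, 1], "yaw": -0.152}
    - {"claw": -0.3, "delta_pos": [-0.2, 0.1, 1], "yaw": -0.152}
    - {"claw": -0.3, "delta_pos": [-0.2, 0.1, 1], "yaw": -0.152}
    - {"claw": -0.3, "delta_pos": [0, 0, 0], "yaw": 0}

```text
clock: 9.95
eef_pos: [531.7, 43.9, 422.8]
tcp_rot: [-3.141, -0.002, 3.092]
contact_force: [-0.0, -0.1, 0.1]
opening: 0.65
grasp_force: 0.0
```

```bash
python3 - <<'E'
from h import *
s=r.sense(); f=r.grab_frame("wrist"); p=pts(f,s); cv2.imwrite("pics/w3.png",f["img"]); print(s["eef_pos"],s["tcp_rot"],s["qpos"].round(2))
q=p.reshape(-1,3); 
def rect(m):
    c,wh,a=cv2.minAreaRect(q[m][:,:2].astype(np.float32)); print(np.round(c,1),np.round(wh,1),round(a,1),m.sum(),np.median(q[m][:,2]).round(1))
reg=(abs(q[:,0]-590)<110)&(abs(q[:,1]-43)<60)
rect(reg&(q[:,2]>92)&(q[:,2]<112))
rect(reg&(q[:,2]>57)&(q[:,2]<68))
rect(reg&(q[:,2]>48)&(q[:,2]<57))
f=r.grab_frame("side"); q=pts(f).reshape(-1,3)
for lo in range(0,200,20):
    z=q[:,2]-s["eef_pos"][2]; m=(z>lo)&(z<lo+20)&(abs(q[:,1]-44)<90)&(abs(q[:,0]-530)<85)
    if m.sum()>5: print(lo,m.sum(),np.percentile(q[m][:,0],[2,98]).round(),np.percentile(q[m][:,1],[2,98]).round())
plan((568,43,260),1.535,6)
E
```

```text
[531.69336401  43.87249523 422.76299886] [-3.14136579e+00 -1.95021310e-03  3.09198226e+00] [ 0.08  0.19  1.81  0.    1.14 -1.44]
[576.7  44.9] [12. 50.] 88.3 609 105.3
[617.5  43. ] [120. 165.] 90.0 8112 63.5
[618.4  41.1] [118.8 163.8] 88.4 4899 55.5
0 152 [492. 551.] [ 3. 59.]
20 278 [490. 554.] [ 2. 62.]
40 252 [492. 550.] [ 4. 61.]
60 263 [492. 549.] [ 4. 63.]
80 275 [492. 550.] [ 4. 57.]
100 217 [492. 539.] [ 4. 54.]
120 110 [491. 566.] [-23.  24.]
140 288 [460. 573.] [-25. -15.]
160 414 [448. 577.] [-26. -17.]
180 451 [448. 574.] [-26. -15.]
d [  36.1   -0.9 -163.7] turn -0.015
[np.float64(-0.6), np.float64(0.02), np.float64(2.73)] -0.003
[np.float64(-0.6), np.float64(0.01), np.float64(2.73)] -0.003
[np.float64(-0.6), np.float64(0.01), np.float64(2.73)] -0.003
[np.float64(-0.6), np.float64(0.01), np.float64(2.73)] -0.003
[np.float64(-0.6), np.float64(0.01), np.float64(2.73)] -0.003
[np.float64(-0.6), np.float64(0.01), np.float64(2.73)] -0.003
```

View pics/w3.png

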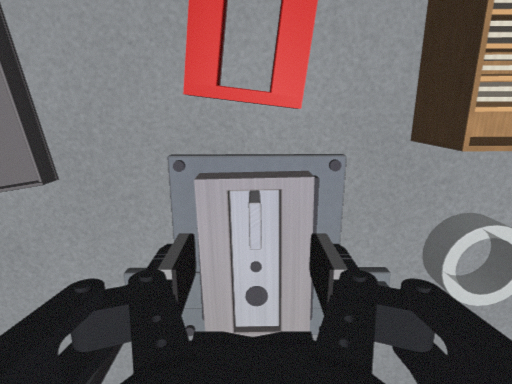

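Wrist view: tab at (255,222), die around it, bracket plate between; all agree with the earlier fixes. The fingers straddle the tab; going down.

Emit:
apply_moves:
  deltas:
    - {"claw": -0.2, "delta_pos": [-1.0, 0, 2.5], "yaw": -0.02}
    - {"claw": -0.1, "delta_pos": [-1.2, 0.1, 3.0], "yaw": 0}
    - {"claw": -0.1, "delta_pos": [-1.2, 0, 3.0], "yaw": 0}
    - {"claw": -0.1, "delta_pos": [-1.3, 0, 3.0], "yaw": 0}
    - {"claw": -0.1, "delta_pos": [0, 0, 2.5], "yaw": 0}
    - {"claw": -0.1, "delta_pos": [0, 0, 2.0], "yaw": 0}
    - {"claw": -0.1, "delta_pos": [0, 0, 1.5], "yaw": 0}
    - {"claw": -0.1, "delta_pos": [0, 0, 0], "yaw": 0}

```text
clock: 11.05
eef_pos: [578.5, 43.3, 248.1]
tcp_rot: [-3.141, -0.001, 3.113]
contact_force: [-0.4, -0.5, 0.4]
opening: 0.548
grasp_force: 0.0
```

```bash
python3 - <<'E'
from h import *
s=r.sense(); f=r.grab_frame("wrist"); p=pts(f,s)
q=p.reshape(-1,3); 
def rect(m):
    c,wh,a=cv2.minAreaRect(q[m][:,:2].astype(np.float32)); print(np.round(c,1),np.round(wh,1),round(a,1),m.sum(),np.median(q[m][:,2]).round(1))
rect((abs(q[:,0]-577)<35)&(abs(q[:,1]-44)<15)&(q[:,2]>95)&(q[:,2]<112))
plan((579,44.9,242),1.541,1)
E
```

```text
[576.4  44.5] [12.1 50.2] 88.3 3409 105.3
d [ 0.1  1.5 -6.8] turn 0.002
[np.float64(-0.01), np.float64(0.15), np.float64(0.68)] 0.002
```

Emit:
apply_moves:
  deltas:
    - {"claw": 0.2, "delta_pos": [0, 0.13, 0.5], "yaw": 0}
    - {"claw": 0.5, "delta_pos": [0, 0, 0], "yaw": 0}
    - {"claw": 0.7, "delta_pos": [0, 0, 0], "yaw": 0}
    - {"claw": 1, "delta_pos": [0, 0, 0], "yaw": 0}
    - {"claw": 1, "delta_pos": [0, 0, 0], "yaw": 0}
    - {"claw": 1, "delta_pos": [0, 0, 0], "yaw": 0}
  grip_force: 70

```text
clock: 11.85
eef_pos: [579.0, 44.6, 244.1]
tcp_rot: [-3.142, 0.001, 3.115]
contact_force: [-1.5, -1.7, 5.8]
opening: 0.132
grasp_force: 69.2
```

Emit:
apply_moves:
  deltas:
    - {"claw": 1, "delta_pos": [0, 0, -0.3], "yaw": 0}
    - {"claw": 1, "delta_pos": [0, 0, -0.4], "yaw": 0}
    - {"claw": 1, "delta_pos": [0, 0, -0.5], "yaw": 0}
    - {"claw": 1, "delta_pos": [0, 0, 0], "yaw": 0}

```text
clock: 12.35
eef_pos: [579.0, 44.7, 256.1]
tcp_rot: [3.142, 0.001, 3.115]
contact_force: [-0.7, -0.3, -3.5]
opening: 0.128
grasp_force: 68.0
```

Emit:
apply_moves:
  deltas:
    - {"claw": 1, "delta_pos": [0, 0, -1], "yaw": 0}
    - {"claw": 1, "delta_pos": [0, 0, -1.5], "yaw": 0}
    - {"claw": 1, "delta_pos": [0, 0, -1], "yaw": 0}
    - {"claw": 1, "delta_pos": [1.5, 0, 0], "yaw": 0}
    - {"claw": 1, "delta_pos": [3, 0, 0], "yaw": 0}
    - {"claw": 1, "delta_pos": [4, 0, 0], "yaw": 0}
    - {"claw": 1, "delta_pos": [4, 0, 0], "yaw": 0}
    - {"claw": 1, "delta_pos": [4, 0, 0], "yaw": 0}

```text
clock: 13.35
eef_pos: [411.3, 49.0, 290.3]
tcp_rot: [-3.141, -0.001, 3.115]
contact_force: [0.3, -0.3, -3.4]
opening: 0.129
grasp_force: 68.1
```

```bash
python3 - <<'E'
from h import *
s=r.sense(); print(s["eef_pos"],s["contact_force"],s["grasp_force"])
for n,(u,v) in {"scene":(165,305)}.items():
    q=pts(dict(np.load(n+".npz")))[int((v-30)*.64):int((v+30)*.64),int((u-30)*.64):int((u+30)*.64)].reshape(-1,3); m=q[:,2]>30; print("glue",q[m].min(0).round(),q[m].max(0).round())
plan((375,-300.3,285),1.692,8)
E
```

```text
[411.30383201  49.00574441 290.32915205] [ 0.28916443 -0.26967578 -3.37473301] 68.14977407455444
glue [ 625. -392.   31.] [ 712. -131.  441.]
d [ -36.3 -349.3   -5.3] turn -0.148
[np.float64(0.34), np.float64(-4.38), np.float64(0.07)] -0.019
[np.float64(0.42), np.float64(-4.37), np.float64(0.07)] -0.019
[np.float64(0.5), np.float64(-4.36), np.float64(0.07)] -0.019
[np.float64(0.58), np.float64(-4.35), np.float64(0.07)] -0.019
[np.float64(0.66), np.float64(-4.34), np.float64(0.07)] -0.019
[np.float64(0.74), np.float64(-4.33), np.float64(0.07)] -0.019
[np.float64(0.82), np.float64(-4.31), np.float64(0.07)] -0.019
[np.float64(0.9), np.float64(-4.3), np.float64(0.07)] -0.019
```

Emit:
apply_moves:
  deltas:
    - {"claw": 1, "delta_pos": [0.3, -2.5, 0], "yaw": -0.019}
    - {"claw": 1, "delta_pos": [0.4, -4.7, 0], "yaw": -0.019}
    - {"claw": 1, "delta_pos": [0.5, -4.7, 0], "yaw": -0.019}
    - {"claw": 1, "delta_pos": [0.6, -4.7, 0], "yaw": -0.019}
    - {"claw": 1, "delta_pos": [0.7, -4.7, 0], "yaw": -0.019}
    - {"claw": 1, "delta_pos": [0.7, -4.7, 0], "yaw": -0.019}
    - {"claw": 1, "delta_pos": [0.8, -4.7, 0.1], "yaw": -0.019}
    - {"claw": 1, "delta_pos": [0.9, -3.5, 0.1], "yaw": -0.019}

```text
clock: 14.35
eef_pos: [378.0, -296.1, 288.5]
tcp_rot: [3.142, -0.0, -3.017]
contact_force: [0.9, 0.1, -2.7]
opening: 0.128
grasp_force: 68.8
```

Emit:
apply_moves:
  deltas:
    - {"claw": 1, "delta_pos": [0, 0, 0], "yaw": 0}

```text
clock: 14.48
eef_pos: [378.2, -296.3, 288.5]
tcp_rot: [-3.141, -0.0, -3.019]
contact_force: [-1.1, 0.2, -3.5]
opening: 0.133
grasp_force: 69.0
```

```bash
python3 - <<'E'
from h import *
plan((375,-300.3,285),1.692,1)
s=r.sense(); f=r.grab_frame("wrist"); p=pts(f,s); cv2.imwrite("pics/w4.png",f["img"]); q=p.reshape(-1,3)
print(s["eef_pos"],s["contact_force"])
def rect(n,m):
    c,wh,a=cv2.minAreaRect(q[m][:,:2].astype(np.float32)); print(n,np.round(c,1),np.round(wh,1),round(a,1),m.sum(),np.percentile(q[m][:,2],[5,50,95]).round(1))
rect("tray",(q[:,2]>24)&(q[:,2]<40)&(abs(q[:,0]-437)<140)&(abs(q[:,1]+293)<110))
rect("bracket",(q[:,2]>75)&(q[:,2]<112)&(abs(q[:,0]-437)<140)&(abs(q[:,1]+293)<45))
rect("tab",(q[:,2]>125)&(q[:,2]<155)&(abs(q[:,0]-375)<40)&(abs(q[:,1]+300)<12))
E
```

```text
d [-3.2 -4.  -3.5] turn 0.001
[np.float64(0.36), np.float64(-0.36), np.float64(0.35)] 0.001
[ 378.15462721 -296.26644292  288.46672845] [-1.12862711  0.16326637 -3.48300941]
tray [ 385.8 -298.1] [113.3 150.4] 6.3 3478 [25.4 32.1 33.5]
bracket [ 396.7 -293.3] [92.7 56.1] 6.9 4775 [ 97.5  99.7 101. ]
tab [ 375.9 -300. ] [23.9 51.3] 89.9 5091 [131.7 149.6 153. ]
```

View pics/w4.png

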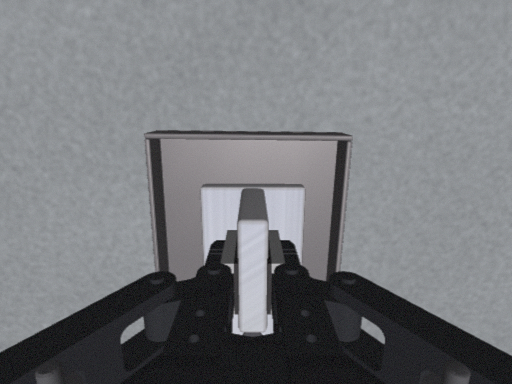

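Wrist view: tray outline (150–350, 133–280), bracket level inside its outline at (203–303,185). Lowering.

Emit:
apply_moves:
  deltas:
    - {"claw": 1, "delta_pos": [0.3, -0.35, 1], "yaw": 0}
    - {"claw": 1, "delta_pos": [0, 0, 2], "yaw": 0}
    - {"claw": 1, "delta_pos": [0, 0, 2], "yaw": 0}
    - {"claw": 1, "delta_pos": [0, 0, 1.5], "yaw": 0}
    - {"claw": 1, "delta_pos": [0, 0, 0.8], "yaw": 0}
    - {"claw": 1, "delta_pos": [0, 0, 0.5], "yaw": 0}
    - {"claw": 1, "delta_pos": [0, 0, 0.2], "yaw": 0}
    - {"claw": 1, "delta_pos": [0, 0, 0], "yaw": 0}

```text
clock: 15.52
eef_pos: [376.8, -298.9, 208.9]
tcp_rot: [-3.141, 0.0, -3.016]
contact_force: [-0.6, -0.6, -3.3]
opening: 0.135
grasp_force: 69.1
```

Emit:
apply_moves:
  deltas:
    - {"claw": 1, "delta_pos": [0, 0, 0.15], "yaw": 0}
    - {"claw": 1, "delta_pos": [0, 0, 0.15], "yaw": 0}

```text
clock: 15.78
eef_pos: [376.7, -298.9, 205.8]
tcp_rot: [-3.141, 0.0, -3.016]
contact_force: [-0.2, 0.2, -2.4]
opening: 0.133
grasp_force: 69.1
```

Emit:
apply_moves:
  deltas:
    - {"claw": 1, "delta_pos": [0, 0, 0.1], "yaw": 0}
    - {"claw": 1, "delta_pos": [0, 0, 0.1], "yaw": 0}

```text
clock: 16.02
eef_pos: [376.7, -298.8, 203.7]
tcp_rot: [-3.142, 0.0, -3.016]
contact_force: [0.7, -0.5, -1.9]
opening: 0.132
grasp_force: 69.1
```

Emit:
apply_moves:
  deltas:
    - {"claw": 1, "delta_pos": [0, 0, 0.1], "yaw": 0}
    - {"claw": 1, "delta_pos": [0, 0, 0.05], "yaw": 0}

```text
clock: 16.27
eef_pos: [376.7, -298.8, 203.3]
tcp_rot: [-3.142, -0.0, -3.016]
contact_force: [-6.1, 3.3, 24.6]
opening: 0.132
grasp_force: 73.0
```

Seated (force +25 N at z 203.3). Easing off and opening slowly.

Emit:
apply_moves:
  deltas:
    - {"claw": 1, "delta_pos": [0, 0, -0.1], "yaw": 0}
    - {"claw": 0.7, "delta_pos": [0, 0, 0], "yaw": 0}
    - {"claw": 0.6, "delta_pos": [0, 0, 0], "yaw": 0}
    - {"claw": 0.3, "delta_pos": [0, 0, 0], "yaw": 0}
    - {"claw": 0.1, "delta_pos": [0, 0, 0], "yaw": 0}
    - {"claw": 0.1, "delta_pos": [0, 0, -1], "yaw": 0}
    - {"claw": 0.1, "delta_pos": [0, 0, -3], "yaw": 0}
    - {"claw": 0.1, "delta_pos": [0, 0, -4], "yaw": 0}

```text
clock: 17.27
eef_pos: [376.4, -298.5, 284.0]
tcp_rot: [3.14, -0.001, -3.016]
contact_force: [1.0, -0.4, 0.1]
opening: 0.449
grasp_force: 0.0
```

Emit:
apply_moves:
  deltas:
    - {"claw": 1, "delta_pos": [0, 0, -5], "yaw": 0}
    - {"claw": 1, "delta_pos": [0, 0, -5], "yaw": 0}
    - {"claw": 1, "delta_pos": [0, 0, -5], "yaw": 0}
    - {"claw": 1, "delta_pos": [0, 0, -5], "yaw": 0}

```text
clock: 17.77
eef_pos: [376.2, -298.4, 485.7]
tcp_rot: [-3.141, 0.001, -3.016]
contact_force: [0.7, 0.5, 0.7]
opening: -0.001
grasp_force: 0.0
```

```bash
python3 - <<'E'
from h import *
f=sash(); q=pts(f).reshape(-1,3); s=r.sense(); print(s["eef_pos"],s["contact_force"],s["opening"])
def rect(n,m):
    c,wh,a=cv2.minAreaRect(q[m][:,:2].astype(np.float32)); print(n,np.round(c,1),np.round(wh,1),round(a,1),m.sum(),np.percentile(q[m][:,2],[5,50,95]).round(1))
reg=(abs(q[:,0]-437)<100)&(abs(q[:,1]+293)<60); br=f["img"].reshape(-1,3).max(1)
rect("bracket",reg&(q[:,2]>5)&(q[:,2]<24)&(br>150)); rect("tab",reg&(q[:,2]>54)&(q[:,2]<74))
q2=pts(dict(np.load("side.npz"))).reshape(-1,3)
m=reg&(q[:,2]>9)&(q[:,2]<20)&(br>150); A=np.c_[q[m][:,:2],np.ones(m.sum())]; print(np.linalg.lstsq(A,q[m][:,2],rcond=None)[0])
# die top / bar now
X=np.array([np.cos(-.044),np.sin(-.044)]);O=np.array([647.6,43.4]); a=(q[:,:2]-O)@X; b=(q[:,:2]-O)@np.array([-X[1],X[0]])
m=(abs(a)<12)&(abs(b)<50)&(q[:,2]>270)&(q[:,2]<315); print("bar",m.sum(),np.percentile(q[m][:,2],[5,50,95]).round(1))
plan((649,43.5,500),1.527,12)
cv2.imwrite("pics/s3.png",f["img"])
E
```

```text
sash top nan z max bins []
[ 377.19870957 -299.19467584  492.22705356] [ 2.20663278 -1.30649378  6.29462055] -0.002817260335615732
bracket [ 438.7 -292. ] [180.8  55.9] 7.2 1055 [10.9 13.6 16.5]
tab [ 374.4 -300.8] [51.3 11.9] 7.1 116 [56.4 62.8 65.9]
[-5.18819490e-04 -3.07852498e-03  1.29784668e+01]
  return _methods._mean(a, axis=axis, dtype=dtype,
  ret = ret.dtype.type(ret / rcount)
Traceback (most recent call last):
IndexError: index -1 is out of bounds for axis 0 with size 0
```

```bash
python3 - <<'E'
from h import *
plan((645,43.5,505),1.527,9)
E
```

```text
d [267.8 342.7  12.8] turn 0.169
[np.float64(-3.43), np.float64(3.41), np.float64(-0.14)] 0.019
[np.float64(-3.36), np.float64(3.47), np.float64(-0.14)] 0.019
[np.float64(-3.3), np.float64(3.53), np.float64(-0.14)] 0.019
[np.float64(-3.23), np.float64(3.59), np.float64(-0.14)] 0.019
[np.float64(-3.16), np.float64(3.65), np.float64(-0.14)] 0.019
[np.float64(-3.09), np.float64(3.71), np.float64(-0.14)] 0.019
[np.float64(-3.02), np.float64(3.77), np.float64(-0.14)] 0.019
[np.float64(-2.95), np.float64(3.83), np.float64(-0.14)] 0.019
[np.float64(-2.88), np.float64(3.88), np.float64(-0.14)] 0.019
```

Emit:
apply_moves:
  deltas:
    - {"claw": 1, "delta_pos": [-2.5, 3.4, -0.2], "yaw": 0.02}
    - {"claw": 1, "delta_pos": [-2.8, 4.2, -0.2], "yaw": 0.02}
    - {"claw": 1, "delta_pos": [-2.8, 4.2, -0.2], "yaw": 0.02}
    - {"claw": 1, "delta_pos": [-2.8, 4.2, -0.2], "yaw": 0.02}
    - {"claw": 1, "delta_pos": [-2.8, 4.2, -0.2], "yaw": 0.02}
    - {"claw": 1, "delta_pos": [-2.8, 4.2, -0.2], "yaw": 0.02}
    - {"claw": 1, "delta_pos": [-2.8, 4.2, -0.1], "yaw": 0.02}
    - {"claw": 1, "delta_pos": [-2.3, 4.2, 0], "yaw": 0.03}

```text
clock: 18.82
eef_pos: [575.1, 42.1, 496.7]
tcp_rot: [-3.142, 0.001, 3.096]
contact_force: [0.4, -0.7, 0.5]
opening: 0.002
grasp_force: 0.0
```

Emit:
apply_moves:
  deltas:
    - {"claw": 1, "delta_pos": [0, 0, 0], "yaw": 0}

```text
clock: 18.95
eef_pos: [575.3, 42.9, 496.1]
tcp_rot: [3.141, 0.0, 3.1]
contact_force: [1.1, -0.5, 0.0]
opening: -0.003
grasp_force: 0.0
```

```bash
python3 - <<'E'
from h import *
s=r.sense(); f=r.grab_frame("wrist"); p=pts(f,s); q=p.reshape(-1,3); c=f["img"].reshape(-1,3).max(1)
cv2.imwrite("pics/w5.png",f["img"])
X=np.array([np.cos(-.044),np.sin(-.044)]);O=np.array([647.6,43.4]); a=(q[:,:2]-O)@X; b=(q[:,:2]-O)@np.array([-X[1],X[0]])
m=(abs(a)<12)&(abs(b)<55)&(q[:,2]>275)&(q[:,2]<312)&(c<110); print("bar",m.sum(), m.sum()>9 and (np.percentile(q[m][:,2],[50,90]).round(1),np.percentile(a[m],[5,50,95]).round(1),np.percentile(b[m],[1,99]).round(1)))
plan((645,43.5,505),1.527,1)
print(s["eef_pos"],s["contact_force"])
R=Ro.from_euler("xyz",s["tcp_rot"]).as_matrix(); t=(q-s["eef_pos"])@R
for lo in range(60,200,10):
    k=(t[:,2]>=lo)&(t[:,2]<lo+10)&(abs(t[:,0])<30)&(abs(t[:,1])<80)
    if k.sum()>20: print(lo,np.percentile(t[k],[1,99],axis=0).round()[:,:2].tolist())
sash()
E
```

```text
bar 194 (array([295.8, 298. ]), array([-5.7, -3.3,  1.1]), array([-6.3,  0.8]))
d [70.4  2.   8.9] turn 0.002
[np.float64(-7.02), np.float64(0.5), np.float64(-0.89)] 0.002
[575.34562179  42.87229337 496.13011242] [ 1.11632295 -0.48303169  0.00480924]
70 [[17.0, -18.0], [21.0, 19.0]]
80 [[5.0, -54.0], [19.0, 56.0]]
90 [[-4.0, -55.0], [18.0, 56.0]]
100 [[-7.0, -47.0], [18.0, 48.0]]
110 [[-8.0, -39.0], [13.0, 40.0]]
120 [[-8.0, -33.0], [14.0, 34.0]]
130 [[-10.0, -17.0], [13.0, 17.0]]
140 [[7.0, -13.0], [12.0, 14.0]]
150 [[7.0, -13.0], [12.0, 14.0]]
160 [[7.0, -12.0], [12.0, 13.0]]
sash top 404.0 z max bins [(210, 64), (296, 62), (298, 62), (402, 102), (404, 156)]
```

Emit:
apply_moves:
  deltas:
    - {"claw": 1, "delta_pos": [-3, 0.1, 0], "yaw": 0}
    - {"claw": 1, "delta_pos": [-3, 0.2, 0], "yaw": 0}
    - {"claw": 1, "delta_pos": [-1, 0.1, 0], "yaw": 0}
    - {"claw": 1, "delta_pos": [0, 0, 1.0], "yaw": 0}
    - {"claw": 1, "delta_pos": [0, 0, 0.7], "yaw": 0}
    - {"claw": 1, "delta_pos": [0, 0, 0.3], "yaw": 0}
  grip_force: 60

```text
clock: 19.8
eef_pos: [643.8, 41.2, 475.5]
tcp_rot: [-3.141, -0.001, 3.097]
contact_force: [0.3, -0.6, -0.6]
opening: 0.003
grasp_force: 0.0
```

Emit:
apply_moves:
  deltas:
    - {"claw": 1, "delta_pos": [0, 0, 0.2], "yaw": 0}
    - {"claw": 1, "delta_pos": [0, 0, 0.2], "yaw": 0}
    - {"claw": 1, "delta_pos": [0, 0, 0.2], "yaw": 0}

```text
clock: 20.18
eef_pos: [644.7, 41.4, 470.4]
tcp_rot: [3.142, 0.0, 3.097]
contact_force: [-0.9, -0.4, 4.5]
opening: -0.001
grasp_force: 2.1
```

Emit:
apply_moves:
  deltas:
    - {"claw": 1, "delta_pos": [0, 0, 0.5], "yaw": 0}
    - {"claw": 1, "delta_pos": [0, 0, 0.7], "yaw": 0}
    - {"claw": 1, "delta_pos": [0, 0, 0.8], "yaw": 0}
    - {"claw": 1, "delta_pos": [0, 0, 0.8], "yaw": 0}
    - {"claw": 1, "delta_pos": [0, 0, 0.8], "yaw": 0}
    - {"claw": 1, "delta_pos": [0, 0, 0.8], "yaw": 0}
    - {"claw": 1, "delta_pos": [0, 0, 0.8], "yaw": 0}
    - {"claw": 1, "delta_pos": [0, 0, 0.6], "yaw": 0}

```text
clock: 21.18
eef_pos: [644.8, 41.4, 411.6]
tcp_rot: [3.142, 0.0, 3.097]
contact_force: [-1.3, 0.7, 4.4]
opening: 0.001
grasp_force: 2.3
```

```bash
python3 - <<'E'
from h import *
f=sash(); s=r.sense(); print(s["eef_pos"],s["contact_force"]); cv2.imwrite("pics/s5.png",f["img"])
E
```

```text
sash top 344.8 z max bins [(344, 117)]
[644.70507956  41.32767514 410.88349573] [1.17373204 0.82827472 1.71959289]
```

View pics/s5.png

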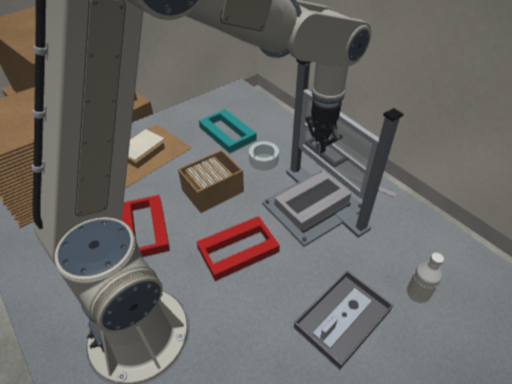

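The picture shows the bracket lying flat in the tray at (343,318), tab up, and the sash following the closed fingers at (325,140) down. Free-running push is about 4.4 N.

Emit:
apply_moves:
  deltas:
    - {"claw": 1, "delta_pos": [0, 0, 0.6], "yaw": 0}
    - {"claw": 1, "delta_pos": [0, 0, 0.8], "yaw": 0}
    - {"claw": 1, "delta_pos": [0, 0, 0.8], "yaw": 0}
    - {"claw": 1, "delta_pos": [0, 0, 0.8], "yaw": 0}
    - {"claw": 1, "delta_pos": [0, 0, 0.7], "yaw": 0}
    - {"claw": 1, "delta_pos": [0, 0, 0.5], "yaw": 0}
    - {"claw": 1, "delta_pos": [0, 0, 0.3], "yaw": 0}
    - {"claw": 1, "delta_pos": [0, 0, 0.2], "yaw": 0}

```text
clock: 22.22
eef_pos: [644.7, 41.4, 365.1]
tcp_rot: [3.142, 0.0, 3.097]
contact_force: [0.7, -0.2, 4.2]
opening: -0.002
grasp_force: 2.2
```

Emit:
apply_moves:
  deltas:
    - {"claw": 1, "delta_pos": [0, 0, 0.2], "yaw": 0}
    - {"claw": 1, "delta_pos": [0, 0, 0.2], "yaw": 0}
    - {"claw": 1, "delta_pos": [0, 0, 0.2], "yaw": 0}
    - {"claw": 1, "delta_pos": [0, 0, 0.2], "yaw": 0}

```text
clock: 22.72
eef_pos: [644.7, 41.3, 357.1]
tcp_rot: [3.142, 0.0, 3.097]
contact_force: [-0.5, 1.5, 4.3]
opening: 0.002
grasp_force: 2.2
```

Emit:
apply_moves:
  deltas:
    - {"claw": 1, "delta_pos": [0, 0, 0.15], "yaw": 0}
    - {"claw": 1, "delta_pos": [0, 0, 0.15], "yaw": 0}
    - {"claw": 1, "delta_pos": [0, 0, 0.15], "yaw": 0}

```text
clock: 23.1
eef_pos: [644.7, 41.3, 352.6]
tcp_rot: [-3.142, 0.0, 3.097]
contact_force: [0.4, 0.7, 4.3]
opening: 0.002
grasp_force: 2.2
```

Emit:
apply_moves:
  deltas:
    - {"claw": 1, "delta_pos": [0, 0, 0.1], "yaw": 0}
    - {"claw": 1, "delta_pos": [0, 0, 0.1], "yaw": 0}

```text
clock: 23.35
eef_pos: [644.7, 41.3, 350.6]
tcp_rot: [3.142, -0.0, 3.097]
contact_force: [-0.2, 1.0, 4.3]
opening: 0.004
grasp_force: 2.2
```

Emit:
apply_moves:
  deltas:
    - {"claw": 1, "delta_pos": [0, 0, 0.05], "yaw": 0}
    - {"claw": 1, "delta_pos": [0, 0, 0.05], "yaw": 0}

```text
clock: 23.6
eef_pos: [644.7, 41.3, 349.7]
tcp_rot: [3.142, -0.0, 3.097]
contact_force: [-0.0, 1.0, 4.5]
opening: 0.005
grasp_force: 2.2
```

Emit:
apply_moves:
  deltas:
    - {"claw": 1, "delta_pos": [0, 0, 0.05], "yaw": 0}
    - {"claw": 1, "delta_pos": [0, 0, 0.05], "yaw": 0}

```text
clock: 23.85
eef_pos: [644.7, 41.3, 348.7]
tcp_rot: [-3.142, 0.0, 3.097]
contact_force: [-0.8, 1.1, 4.7]
opening: 0.001
grasp_force: 2.2
```

Emit:
apply_moves:
  deltas:
    - {"claw": 1, "delta_pos": [0, 0, 0.05], "yaw": 0}
    - {"claw": 1, "delta_pos": [0, 0, 0.05], "yaw": 0}

```text
clock: 24.1
eef_pos: [644.7, 41.3, 347.6]
tcp_rot: [-3.142, -0.0, 3.097]
contact_force: [0.4, 1.7, 4.8]
opening: 0.002
grasp_force: 2.2
```

Emit:
apply_moves:
  deltas:
    - {"claw": 1, "delta_pos": [0, 0, 0.05], "yaw": 0}
    - {"claw": 1, "delta_pos": [0, 0, 0.05], "yaw": 0}

```text
clock: 24.35
eef_pos: [644.7, 41.3, 347.1]
tcp_rot: [3.142, 0.0, 3.097]
contact_force: [-2.9, 0.8, 11.1]
opening: 0.001
grasp_force: 5.2
```

Contact felt (11 N). Pressing on gently.

Emit:
apply_moves:
  deltas:
    - {"claw": 1, "delta_pos": [0, 0, 0.05], "yaw": 0}
    - {"claw": 1, "delta_pos": [0, 0, 0], "yaw": 0}

```text
clock: 24.6
eef_pos: [644.7, 41.3, 347.1]
tcp_rot: [3.142, 0.0, 3.097]
contact_force: [-3.1, 0.6, 10.9]
opening: 0.003
grasp_force: 5.7
```

Emit:
apply_moves:
  deltas:
    - {"claw": 1, "delta_pos": [0, 0, 0.05], "yaw": 0}
    - {"claw": 1, "delta_pos": [0, 0, 0.05], "yaw": 0}

```text
clock: 24.85
eef_pos: [644.7, 41.4, 346.9]
tcp_rot: [3.141, 0.001, 3.097]
contact_force: [-6.7, 0.8, 19.9]
opening: -0.002
grasp_force: 10.2
```

Emit:
apply_moves:
  deltas:
    - {"claw": 1, "delta_pos": [0, 0, 0.04], "yaw": 0}
    - {"claw": 1, "delta_pos": [0, 0, 0], "yaw": 0}
    - {"claw": 1, "delta_pos": [0, 0, 0], "yaw": 0}
    - {"claw": 1, "delta_pos": [0, 0, 0], "yaw": 0}

```text
clock: 25.35
eef_pos: [644.7, 41.4, 346.9]
tcp_rot: [3.141, 0.001, 3.097]
contact_force: [-6.9, 1.9, 20.8]
opening: -0.0
grasp_force: 10.3
```

Emit:
apply_moves:
  deltas:
    - {"claw": 1, "delta_pos": [0, 0, 0.04], "yaw": 0}
    - {"claw": 1, "delta_pos": [0, 0, 0], "yaw": 0}
    - {"claw": 1, "delta_pos": [0, 0, 0], "yaw": 0}

```text
clock: 25.72
eef_pos: [644.7, 41.3, 346.9]
tcp_rot: [3.141, 0.001, 3.097]
contact_force: [-7.8, 0.6, 23.0]
opening: 0.001
grasp_force: 11.6
```

```bash
python3 - <<'E'
from h import *
sash(); s=r.sense(); print(s["eef_pos"],s["contact_force"],s["clock"])
E
```

```text
sash top 280.6 z max bins [(280, 112)]
[644.68355726  41.34543416 346.89501543] [-8.1272264   1.10436828 23.59557914] 25.775
```

23.6 N total, about 19 N beyond the free-running push. Lifting off and retreating.

Emit:
apply_moves:
  deltas:
    - {"claw": 1, "delta_pos": [0, 0, -0.2], "yaw": 0}
    - {"claw": 1, "delta_pos": [0, 0, -0.8], "yaw": 0}
    - {"claw": 1, "delta_pos": [0, 0, -2], "yaw": 0}
    - {"claw": 1, "delta_pos": [1, 0, -3], "yaw": 0}
    - {"claw": 1, "delta_pos": [4, 0, -3], "yaw": 0}
    - {"claw": 1, "delta_pos": [5, 0, -3], "yaw": 0}
    - {"claw": 1, "delta_pos": [5, 0, -2], "yaw": 0}
    - {"claw": 1, "delta_pos": [2, 0, 0], "yaw": 0}

```text
clock: 26.78
eef_pos: [473.0, 48.9, 486.9]
tcp_rot: [3.141, 0.003, 3.097]
contact_force: [0.5, -1.0, 0.3]
opening: 0.003
grasp_force: 0.0
```

```bash
python3 - <<'E'
from h import *
f=sash(); s=r.sense(); print(s["eef_pos"],s["contact_force"],s["clock"]); cv2.imwrite("pics/s6.png",f["img"][120:384,150:512])
q=pts(f).reshape(-1,3); m=(abs(q[:,0]-437)<100)&(abs(q[:,1]+293)<60)&(q[:,2]>54)&(q[:,2]<74); print("tab",q[m].mean(0))
E
```

```text
sash top 280.5 z max bins [(278, 95), (280, 174), (282, 70)]
[471.79366023  48.95054247 485.83670429] [-1.83254793 -0.03378746 -0.34406204] 26.825
tab [ 371.93748715 -301.48954316   62.89798935]
```

View pics/s6.png

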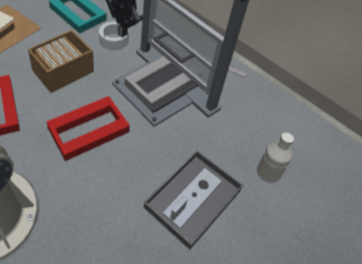

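The sash is resting on the die at (180,75), the bracket lies flat in the tray at (193,197), the bystanders are untouched and the arm is clear.

```bash
python3 -c "
from rig import r
print(r.sign_off())"
```

```text
the job is handed in; nothing more can be done
None
```

I handed the job in at about 27 s of the 72 s. The sash was slid up by its bar to the stop, but sank about 3 mm when I let go. The bracket lies flat in the grey tray with its tab up. The sash now bears on the die after a push of about 23 N at the wrist, roughly 19 N of it on the die, and the carton, bottle and tape are untouched. The tool cannot tilt, so I hooked one pad behind the bar to lift the sash, and pushed the bar with closed fingertips to lower it.

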